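# Right the fallen buffer bottle in its tray lane

## Task

The yellow-capped solution bottle has fallen over in the bottle tray. Stand it upright again, cap up, on the empty ringed middle place between its two neighbours, without disturbing the red-capped and blue-capped bottles, and let go of it.

Things in the scene. Friction and masses are not known exactly. Their poses are not given: they have to be found in the camera images.
- fallen_bottle_center (a point): Yellow-capped white bottle, loose, lying on its side mid-tray (may roll). Body 48 mm diameter, 82 mm long from the base; then a cap 32 mm wide, 16 mm long; 98 mm in all, 0.1 to 0.2 kg. Point: on its axis, 49 mm from the base. Its z axis runs base to cap: at first level, to the robot's left (+y) within 0.8 rad; up once it stands. The point is 30 mm above the table lying, 55 mm standing on the tray.
- red_bottle_center (a point): Red-capped bottle of the same size, loose, standing at one end of the lane; point on its axis, half-way up (49 mm above the tray's floor), z axis up. To be left where it is.
- blue_bottle_center (a point): Blue-capped bottle of the same size, loose, standing at the other end of the lane (red and blue may be swapped); point on its axis, half-way up, z axis up. To be left where it is.
- place (a point): Centre of the middle ringed place, on the tray's floor, 6 mm above the table. z up, y along the lane (roughly the robot's left), x across it. Three printed flat rings (blue, 66 mm outer diameter, white inside) lie along y: this one, and one 150 mm to each side where the neighbours stand (within 8 mm).
- tray: Fixed grey bottle tray, one straight lane: 430 mm long (y), 140 mm wide (x), flat floor 6 mm above the table, rim 7 mm thick rising 14 mm above the table (8 mm above the floor). Origin: centre of its underside, on the table.
Mind the look-alikes: they are no part of the job. What is shaped like the part that bears fallen_bottle_center but green is not meant.

How it is judged:
By the outcome, as a careful person would: the job done as asked, in the order asked, and still so for the second after the job is handed in, with the robot touching nothing.
It also fails if it takes over 38 s, if anything falls off the work surface, if the arm or the gripper's body presses on something with over 40 N, if the wrist force passes 120 N, or if a joint passes its speed limit or range.

## Robot

A 6-joint arm with a two-finger parallel gripper is mounted at the origin on a cart in front of the work surface, level with it; the furniture and walls round the work are solid. World frame = base frame: x ahead of the robot, y to its left, z up, the work surface at z = 0. Lengths are in mm, angles in rad, forces in N, time in s.
With the tool pointing down it reaches from about 350 to 875 mm from the base axis. Payload 4.2 kg.
Tool frame: the origin (TCP) lies on the mounting face of the last link; the fingertips stand 173 mm ahead of it and the grasp point (between the pads) lies 155 mm ahead of it; z points along the fingers, y is the line along which they close (so a half turn about z gives the same grasp; the last joint's range is limited). The gripper opens to 85 mm and grips with 20 to 120 N. Pads are 22 mm wide; open, the fingers measure 114 mm over their backs; the gripper's body (76 mm by 85 mm) begins 54 mm behind the grasp point. The pads swing forward as they close: fully open they stand 13 mm farther back than shut.
Start: joints at [1.587, 0.385, 0.008, 0, -1.194, -0.259], TCP at [150.232, 606.655, 404.712] pointing down, gripper open.
Joint ranges: [-3.14, 3.14], [-1.21, 2.06], [-1.07, 1.41], [-3.16, 2.05], [-2.99, -0.16], [-3.1, 3.1]. Speed limits (rad/s): [2.79, 2.79, 3.14, 3.14, 3.14, 3.14].

## Interface

Orientations are given as a unit quaternion [x, y, z, w].
In Python, from bench import arm gives the robot as it stands.
- The arm moves only by the tool carry_out, never from a script. Its argument "rows" is a list of rows, each a list of 7 numbers: the shift along the tool's x, y, z as a fraction of full scale, then the turn, a rotation vector about the tool's x, y, z as a fraction of full scale, then the opening, from -1 (shut) to 1 (fully open). A call has 1 to 12 rows; each row is the pose to reach, as a shift and turn from the pose commanded when the call began, along the tool's axes at that moment, turning the shorter way round; what a row does not reach only later rows make up. Full scale, the value 1, is 20 cm for a shift and pi rad for a turn. A row lasts 1/8 s, in which the tool goes at most 62.5 mm and 10.7 degrees, less where a joint would pass 70% of its speed; a pose out of reach is approached as far as the arm can. A call with a number of a shift or a turn outside -1 to 1 is refused whole. A call with a gripper value outside its range is refused whole. The fingers move at their own pace and stop on an object; the grip force is fixed at half the most. Time passes only in rows, so rows that repeat a pose let the fingers close. It gives the time, the measured TCP pose, the force, the opening and the grip force at its end, in the units of the state.
- arm.read_state(): the state, without advancing time (a new reading comes with each control period).
- arm.get_image(name): name is "scene" or "top" or "wrist"; returns (picture, depth): 420x560x3 uint8, red, green, blue; 420x560 float32, mm along the optical axis (not along the pixel's ray), 0 where there is no reading.
- arm.calibration(name): a dict with "mtx" (3x3 intrinsics, pixels), "cam_to_world" (4x4, takes a point from camera to world coordinates). Camera axes: x right, y up, looking along -z (the intrinsics and any distortion apply to the point x, -y, -z); pixel columns grow to the right and rows downward; lengths in mm; the calibration is good to about 2 mm. A picture is of the moment at which its call begins: read the wrist's pose just before it. calibration takes no time and is no camera call; for the wrist camera it gives the pose at the moment of the call.
- arm.job_done(): hands the job in; it is judged then, once.
The state is a dict: "clock": time; "joints": joint angles; "joint_vel": joint speeds; "joint_efforts": joint torques, N m; "position": TCP position; "ee_rot": TCP orientation; "contact_force": force on the tool from outside, world axes, zero at the start; "wrist_torque": the same for the moment, N m; "gripper_width": finger opening in mm; "grasp_force": force on a finger pad.
Only numpy, scipy, OpenCV 4.12 (cv2) and the standard library are available. Lean on these libraries where they do the work, as an engineer would, in place of code of your own. Each camera call takes 0.05 s, during which the arm holds its last target. There are 200 camera calls.

## Working session

There is one attempt and no reset: what is moved stays moved. The work goes in short steps, Python scripts to look and compute and a tool call to move; the robot and the scene stay as the last step left them, time stands still between calls to the robot, and variables do not carry over. Pictures are saved under pics/ and viewed, at most 11 in all, crops included, and the job is handed in when it is done.

Besides the shell and the picture viewer there is one more tool, called after "Emit:" as a command line: name --pt "numbers of a row" for each row, then --argument value for the rest. carry_out: Moves the arm, as the interface text tells. Its arguments: {"type":"object","properties":{"rows":{"type":"array"}},"required":["rows"]}

```bash
mkdir -p pics; ls
python3 - <<'E'
from bench import arm
import cv2,numpy as np
s=arm.read_state();print({k:np.round(v,3).tolist() for k,v in s.items()})
ims=[]
for n in("scene","top"):
    p,d=arm.get_image(n);np.savez(f"{n}0.npz",p=p,d=d,**{k:arm.calibration(n)[k] for k in("mtx","cam_to_world")})
    print(n,arm.calibration(n))
    cv2.imwrite(f"pics/{n}0.png",p[:,:,::-1])
E
```

```text
pics
{'clock': 0.0, 'joints': [1.587, 0.386, 0.007, -0.001, -1.194, -0.259], 'joint_vel': [0.001, 0.0, 0.001, 0.002, 0.001, 0.001], 'joint_efforts': [-0.002, -39.229, 18.84, 4.186, -0.005, 0.0], 'position': [150.182, 606.474, 403.618], 'ee_rot': [0.993, -0.121, -0.0, 0.001], 'contact_force': [0.155, -0.032, -0.373], 'wrist_torque': [0.07, -0.007, 0.011], 'grasp_force': 0.0, 'gripper_width': 85.431}
scene {'mtx': array([[519.13386018,   0.        , 278.39500317],
       [  0.        , 519.13386018, 206.98760483],
       [  0.        ,   0.        ,   1.        ]]), 'cam_to_world': array([[ 6.92386183e-01,  4.98255962e-01, -5.21864321e-01,
        -7.95364921e+01],
       [-7.21505973e-01,  4.83655027e-01, -4.95486575e-01,
        -4.39137733e+02],
       [ 5.52316172e-03,  7.19596283e-01,  6.94370711e-01,
         8.86172976e+02],
       [ 0.00000000e+00,  0.00000000e+00,  0.00000000e+00,
         1.00000000e+00]])}
top {'mtx': array([[539.97101632,   0.        , 278.23915185],
       [  0.        , 539.97101632, 207.35929923],
       [  0.        ,   0.        ,   1.        ]]), 'cam_to_world': array([[ 1.90827601e-03,  9.99670997e-01, -2.55784195e-02,
         4.86305221e+02],
       [-9.99973395e-01,  2.08768965e-03,  6.98939013e-03,
         1.34964157e+02],
       [ 7.04049040e-03,  2.55644013e-02,  9.99648385e-01,
         1.27801964e+03],
       [ 0.00000000e+00,  0.00000000e+00,  0.00000000e+00,
         1.00000000e+00]])}
```

View pics/scene0.png

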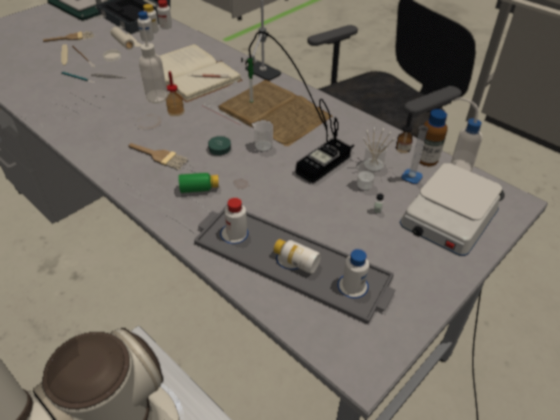

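View pics/top0.png

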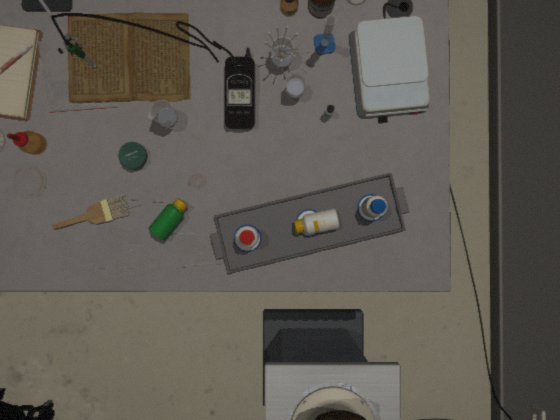

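Scene view: fallen yellow-cap bottle at (297,255), red (235,220), blue (355,272). Top view: fallen (318,222), red (247,238), blue (373,207).

Things that could be mistaken for the fallen bottle: the green bottle with a yellow/orange cap at top (168,220), scene (198,182), and the small standing bottles. My choice is the white, yellow-capped bottle at top (318,222), because it is inside the tray.

```bash
cat > h.py <<'E'
import numpy as np,cv2
from bench import arm
def ray(px,K,T,z):
    px=np.atleast_2d(px).astype(float)
    d=np.c_[(px-K[[0,1],[2,2]])/K[0,0],np.ones(len(px))]*[1,-1,-1]
    d=d@T[:3,:3].T; o=T[:3,3]
    return o+d*((z-o[2])/d[:,2])[:,None]
def load(n):
    f=np.load(n);return f["p"],f["d"],f["mtx"],f["cam_to_world"]
def blob(m,roi):
    x0,y0,x1,y1=roi;k=np.zeros(m.shape,np.uint8);k[y0:y1,x0:x1]=1
    n,l,s,c=cv2.connectedComponentsWithStats((m&(k>0)).astype(np.uint8))
    i=1+s[1:,4].argmax();return l==i,c[i],s[i,4]
E
python3 - <<'E'
from h import *
for n,rois in(("top",dict(red=(230,220,265,255),blue=(360,190,390,220),yel=(290,205,345,240))),("scene",dict(red=(220,195,250,245),blue=(340,245,375,300),yel=(270,235,325,275)))):
    p,d,K,T=load(n+"0.npz");H,S,V=cv2.split(cv2.cvtColor(p,cv2.COLOR_RGB2HSV))
    ms=dict(red=((H<8)|(H>172))&(S>130),blue=(H>100)&(H<118)&(S>150)&(V>90),yel=(H>15)&(H<32)&(S>130))
    for k,z in(("red",104),("blue",104),("yel",30)):
        m,c,a=blob(ms[k],rois[k]);print(n,k,c.round(1),a,ray(c,K,T,z).round(1), "depth-z top", np.median(d[m]).round(0))
    # white body
    m,c,a=blob((V>130)&(S<120),rois["yel"]);r=cv2.minAreaRect(np.argwhere(m)[:,::-1].astype(np.float32))
    print(n,"white",c.round(1),a,r,ray(c,K,T,32).round(1))
    if n=="top":
        bx=cv2.boxPoints(r);print(ray(bx,K,T,30).round(1))
        print("depth height at c",T[2,3]-d[int(c[1]),int(c[0])])
p,d,K,T=load("top0.npz")
cv2.imwrite("pics/crop1.png",cv2.resize(p[165:285,205:415,::-1],None,fx=3.8,fy=3.8,interpolation=cv2.INTER_CUBIC))
s=arm.read_state();c=arm.calibration("wrist")["cam_to_world"]
from scipy.spatial.transform import Rotation as R
r=R.from_quat(s["ee_rot"]).as_matrix()
print("cam in tool",(r.T@(c[:3,3]-s["position"])).round(1),(r.T@c[:3,:3]).round(2))
E
```

```text
top red [246.3 236.8] 158 [[452.3 195.9 104. ]] depth-z top 1172.0
top blue [378.4 205.6] 130 [[520.7 -91.3 104. ]] depth-z top 1175.0
top yel [298.7 226.2] 110 [[474.8  78.9  30. ]] depth-z top 1235.0
top white [321.6 219.6] 429 ((321.1294250488281, 220.0823211669922), (14.751273155212402, 31.88878059387207), 77.47119140625) [[490.2  26.1  32. ]]
[[497.6  66.7  30. ]
 [513.7  -5.3  30. ]
 [480.4 -12.7  30. ]
 [464.3  59.3  30. ]]
depth height at c 56.04734699039591
scene red [234.2 204.5] 158 [[446.9 193.6 104. ]] depth-z top 1134.0
scene blue [358.  255.5] 111 [[518.4 -89.9 104. ]] depth-z top 1028.0
scene yel [278.3 245.8] 98 [[475.   86.7  30. ]] depth-z top 1131.0
scene white [300.  251.9] 517 ((299.2215576171875, 251.62770080566406), (35.9284782409668, 16.552202224731445), 25.559961318969727) [[493.6  39.1  32. ]]
cam in tool [71.8 -0.5 29. ] [[ 0.    0.96  0.29]
 [ 1.   -0.    0.  ]
 [ 0.    0.29 -0.96]]
```

View pics/crop1.png

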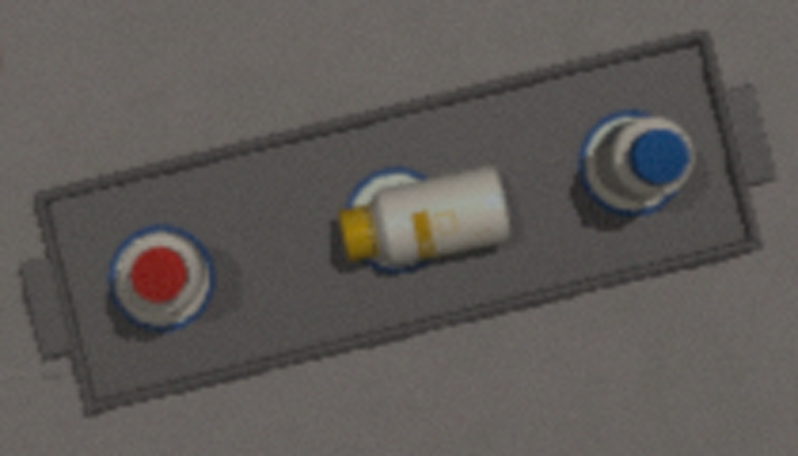

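Crop confirms it: white body, yellow cap at crop (357,233), base at (505,208), lying over the middle ring at (397,220). Next I'll work out the tray centre and bottle axis, and the first transfer.

```bash
cat >> h.py <<'E'
from scipy.spatial.transform import Rotation as R
def frame(u,t,x_sign=-1):
    "tool tilted t (deg) so that its body leans toward horizontal dir u; camera (+x) on the -u side"
    u=np.r_[u,0.];u/=np.linalg.norm(u);Z=np.r_[0,0,1.];c,s=np.cos(np.radians(t)),np.sin(np.radians(t))
    z=-c*Z-s*u;x=x_sign*(c*u-s*Z);return np.c_[x,np.cross(z,x),z]
def rel(tcp,M,show=True):
    s=arm.read_state();C=R.from_quat(s["ee_rot"])
    r=np.r_[C.inv().apply(np.asarray(tcp)-s["position"])/200,(C.inv()*R.from_matrix(M)).as_rotvec()/np.pi]
    if show:print("rel",r.round(3),"t",s["clock"]," mm",np.linalg.norm(r[:3]*200).round(0),"deg",(np.linalg.norm(r[3:])*180).round(0))
    return r
E
python3 - <<'E'
from h import *
p,d,K,T=load("top0.npz")
f=lambda q:np.array(q)/3.8+[205-.37,165-.37]
co=ray(f([(40,197),(707,35),(758,245),(92,412)]),K,T,14);print(co.round(1),co.mean(0).round(1))
print("sides",np.linalg.norm(np.diff(co[[0,1,2,3,0]],axis=0),axis=1).round(0))
e=(co[0]+co[3]-co[1]-co[2]);print("lane ang from y",np.degrees(np.arctan2(-e[0],e[1])))
print("ring",ray(f([(397,220)]),K,T,6).round(1))
print("ringred/blue",ray(f([(161,278),(635,162)]),K,T,6).round(1))
ends=ray(f([(341,235),(507,208)]),K,T,30);print("cap end, base end",ends.round(1),ends.mean(0),np.linalg.norm(ends[0]-ends[1]))
u=np.r_[-.232,.973];rel([485,38,330],frame(u,0))
E
```

```text
[[ 497.   273.6   14. ]
 [ 598.  -137.8   14. ]
 [ 468.3 -168.9   14. ]
 [ 365.1  241.1   14. ]] [482.1  52.   14. ]
sides [424. 133. 423. 136.]
lane ang from y 13.955448638583167
ring [[483.3  53.3   6. ]]
ringred/blue [[447.1 199.4   6. ]
 [519.5 -94.5   6. ]]
cap end, base end [[474.1  88.9  30. ]
 [490.8 -12.1  30. ]] [482.44643925  38.37649983  30.        ] 102.38368630135244
rel [ 2.309e+00  2.356e+00  3.740e-01  1.000e-03 -0.000e+00  3.480e-01] t 0.1  mm 664.0 deg 63.0
```

Emit:
carry_out --pt "0.2 0.2 0 0 0 0 1" --pt "0.4 0.4 0 0 0 0 1" --pt "0.6 0.6 0 0 0 0 1" --pt "0.8 0.8 0 0 0 0.05 1" --pt "1 1 0 0 0 0.1 1"

```text
clock: 0.72
position: [296.8, 362.6, 404.5]
ee_rot: [0.961, -0.277, -0.0, 0.0]
contact_force: [1.1, -0.5, -0.1]
gripper_width: 85.4
grasp_force: 0.0
```

```bash
python3 -c "
from h import *
rel([485,38,330],frame(np.r_[-.232,.973],0));print(arm.read_state()['joints'].round(2) if hasattr(arm.read_state()['joints'],'round') else arm.read_state()['joints'])"
```

```text
rel [ 1.661  0.872  0.373  0.    -0.     0.247] t 0.725  mm 383.0 deg 44.0
[ 1.23  0.12 -0.36 -0.   -1.1  -0.22]
```

Emit:
carry_out --pt "0.25 0.13 0 0 0 0.05 1" --pt "0.5 0.26 0 0 0 0.1 1" --pt "0.75 0.39 0 0 0 0.15 1" --pt "1 0.53 0.1 0 0 0.2 1" --pt "1 0.65 0.2 0 0 0.247 1" --pt "1 0.75 0.3 0 0 0.247 1"

```text
clock: 1.48
position: [386.5, 129.8, 343.7]
ee_rot: [0.785, -0.619, -0.0, 0.0]
contact_force: [0.5, 0.0, 1.0]
gripper_width: 85.1
grasp_force: 0.0
```

```bash
python3 -c "
from h import *
rel([485,38,330],frame(np.r_[-.232,.973],0))"
```

```text
rel [ 0.561 -0.373  0.068  0.    -0.     0.   ] t 1.475  mm 135.0 deg 0.0
```

Emit:
carry_out --pt "0.2 -0.12 0.02 0 0 0 1" --pt "0.4 -0.25 0.04 0 0 0 1" --pt "0.56 -0.37 0.068 0 0 0 1" --pt "0.56 -0.37 0.068 0 0 0 1"

```text
clock: 1.98
position: [486.3, 38.5, 330.0]
ee_rot: [0.785, -0.62, -0.0, 0.001]
contact_force: [-0.9, 0.1, 1.1]
gripper_width: 85.7
grasp_force: 0.0
```

Run:
```python
from h import *
s=arm.read_state();print(s["position"],s["joints"])
c=arm.calibration("wrist");p,d=arm.get_image("wrist")
np.savez("w1.npz",p=p,d=d,mtx=c["mtx"],cam_to_world=c["cam_to_world"]);cv2.imwrite("pics/w1.png",p[:,:,::-1])
```

```text
[486.34656657  38.54026181 329.95681316] [ 4.12793577e-01  2.26093324e-01 -4.28694309e-01  4.59873686e-05
 -9.17979458e-01 -1.78709793e-01]
```

View pics/w1.png

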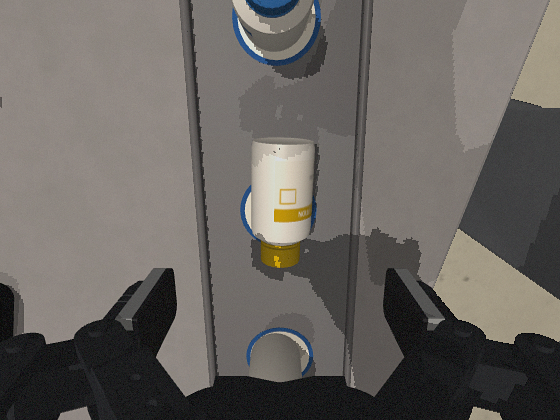

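Wrist view: the bottle spans from the cap end (279,268) to the base (284,139). The blue bottle is at the top (275,10) and the red one at the bottom (278,355), with the ring around (280,210).

Run:
```python
from h import *
p,d,K,T=load("w1.npz");H,S,V=cv2.split(cv2.cvtColor(p,cv2.COLOR_RGB2HSV))
yy,xx=np.mgrid[:420,:560]
P=(np.dstack([(xx-K[0,2])/K[0,0]*d,-(yy-K[1,2])/K[0,0]*d,-d]).reshape(-1,3)@T[:3,:3].T+T[:3,3]).reshape(420,560,3)
m,c,a=blob((P[:,:,2]>14)&(d>0),(235,130,330,275))
print(a,P[m].min(0).round(1),P[m].max(0).round(1))
q=P[m];r=cv2.minAreaRect(q[:,:2].astype(np.float32));print(r);print(cv2.boxPoints(r).round(1))
# ring: blue pixels
b,_,n=blob((H>100)&(H<120)&(S>120)&(V>60),(225,150,330,275));print("ring px",n)
rm=(H>100)&(H<120)&(S>120)&(V>60);rm[:150]=0;rm[275:]=0;rm[:,:225]=0;rm[:,330:]=0
g=ray(np.argwhere(rm)[:,::-1],K,T,6)[:,:2];A=np.c_[2*g,np.ones(len(g))];x=np.linalg.lstsq(A,(g**2).sum(1),rcond=None)[0]
print("ring fit",x[:2].round(1),"R",np.sqrt(x[2]+x[:2]@x[:2]),len(g))
```

```text
7143 [455.9  -9.5  14.1] [515.1  93.1  57.6]
((482.629150390625, 43.05427169799805), (47.52824783325195, 98.50448608398438), 12.1364164352417)
[[ 4.490e+02  8.620e+01]
 [ 4.698e+02 -1.010e+01]
 [ 5.162e+02 -1.000e-01]
 [ 4.955e+02  9.620e+01]]
ring px 218
ring fit [482.   57.7] R 31.4229081958725 310
```

```bash
cat > g.py <<'E'
from h import *
u=np.r_[-.210,.978];M=frame(u,40);g=np.r_[480.2,51.8,33]
E
python3 -c "
from g import *
rel(g-255*M[:,2],M)"
```

```text
rel [-0.887 -0.01   0.509 -0.002  0.222  0.007] t 2.025  mm 205.0 deg 40.0
```

Emit:
carry_out --pt "-0.2 0 0.1 0 0.05 0 1" --pt "-0.4 0 0.2 0 0.1 0 1" --pt "-0.6 0 0.3 0 0.155 0.003 1" --pt "-0.75 -0.01 0.4 0 0.21 0.005 1" --pt "-0.887 -0.01 0.5 0 0.222 0.007 1" --pt "-0.887 -0.01 0.51 0 0.222 0.007 1"

```text
clock: 2.78
position: [444.2, 214.7, 228.1]
ee_rot: [0.733, -0.587, 0.269, 0.212]
contact_force: [-0.3, -0.6, -0.7]
gripper_width: 85.2
grasp_force: 0.0
```

Run:
```python
from g import *
rel(g-155*M[:,2],M)
print(np.round(arm.read_state()["joints"],2))
c=arm.calibration("wrist");p,d=arm.get_image("wrist")
np.savez("w2.npz",p=p,d=d,mtx=c["mtx"],cam_to_world=c["cam_to_world"]);cv2.imwrite("pics/w2.png",p[:,:,::-1])
```

```text
rel [ 0.012  0.001  0.509 -0.004 -0.     0.001] t 2.775  mm 102.0 deg 1.0
[ 0.84  0.44 -0.72  0.68 -0.98 -1.18]
```

View pics/w2.png

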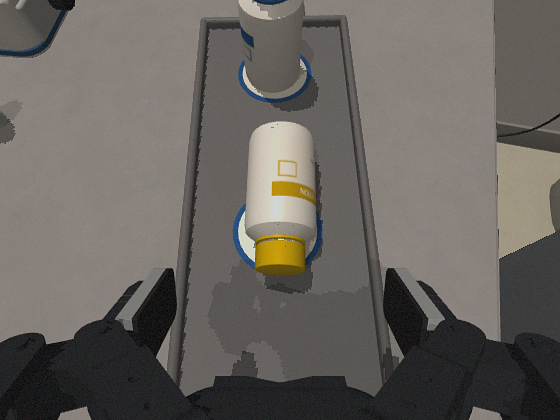

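The fingers (x≈150 and 410) straddle the bottle centreline at x≈281. I'll advance along the tool axis and close.

Emit:
carry_out --pt "0 0 0.15 0 0 0 1" --pt "0.005 0 0.3 0 0 0 1" --pt "0.01 0 0.42 0 0 0 1" --pt "0.012 0 0.51 0 0 0 1" --pt "0.012 0 0.51 0 0 0 1"

```text
clock: 3.45
position: [460.1, 145.4, 152.9]
ee_rot: [0.731, -0.59, 0.268, 0.212]
contact_force: [0.5, -0.3, -0.1]
gripper_width: 85.1
grasp_force: 0.0
```

Run:
```python
from g import *
rel(g-155*M[:,2],M)
s=arm.read_state();print(s["contact_force"])
p,d=arm.get_image("scene");cv2.imwrite("pics/s2.png",cv2.resize(p[150:330,170:420,::-1],None,fx=3,fy=3))
```

```text
rel [-0.019 -0.    -0.008 -0.002  0.    -0.001] t 3.45  mm 4.0 deg 0.0
[ 0.48739289 -0.27852267 -0.14481301]
```

View pics/s2.png

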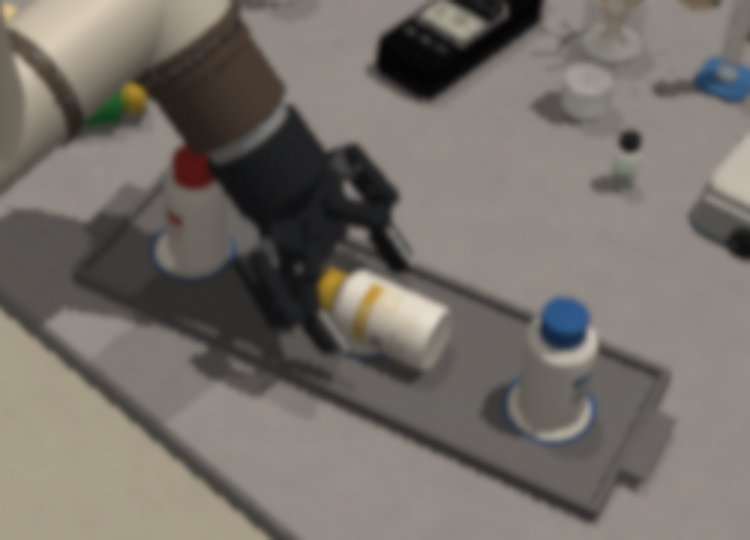

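Emit:
carry_out --pt "0.025 0 0.025 0 0 0 1" --pt "0.025 0 0.025 0 0 0 -1" --pt "0.025 0 0.025 0 0 0 -1" --pt "0.025 0 0.025 0 0 0 -1" --pt "0.025 0 0.025 0 0 0 -1" --pt "0.025 0 0.025 0 0 0 -1" --pt "0.025 0 0.025 0 0 0 -1" --pt "0.025 0 0.025 0 0 0 -1"

```text
clock: 4.5
position: [461.9, 140.7, 152.3]
ee_rot: [0.732, -0.589, 0.269, 0.211]
contact_force: [-2.0, 1.8, 4.9]
gripper_width: 45.8
grasp_force: 61.7
```

Run:
```python
from g import *
s=arm.read_state();print(s["position"]+155*R.from_quat(s["ee_rot"]).as_matrix()[:,2])
p,d=arm.get_image("scene");cv2.imwrite("pics/s3.png",cv2.resize(p[150:330,170:420,::-1],None,fx=3,fy=3))
# lift 230 up, same orientation
rel(s["position"]+np.r_[0,0,200],R.from_quat(s["ee_rot"]).as_matrix())
```

```text
[484.45163975  43.62303822  33.57494211]
rel [ 0.643 -0.008 -0.766  0.    -0.     0.   ] t 4.55  mm 200.0 deg 0.0
```

View pics/s3.png

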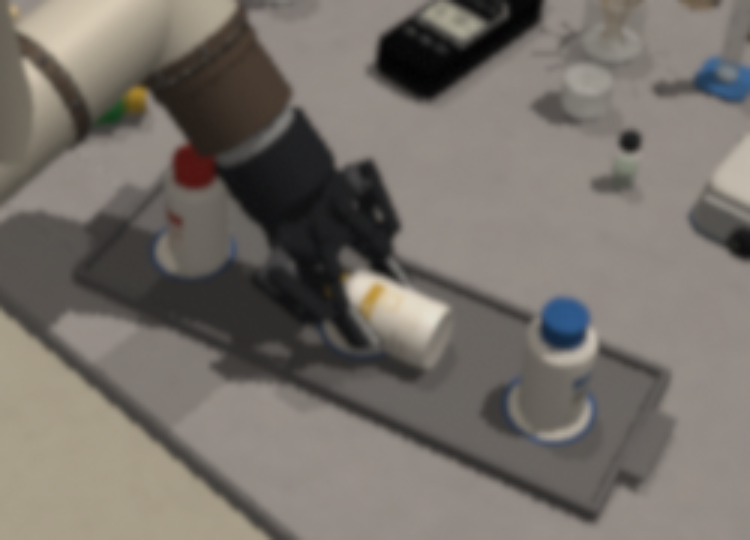

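Gripped: 45.8 mm opening at 62 N. Lifting.

Emit:
carry_out --pt "0.05 0 -0.06 0 0 0 -1" --pt "0.15 0 -0.18 0 0 0 -1" --pt "0.3 0 -0.36 0 0 0 -1" --pt "0.45 0 -0.54 0 0 0 -1" --pt "0.6 0 -0.7 0 0 0 -1" --pt "0.643 -0.008 -0.766 0 0 0 -1"

```text
clock: 5.3
position: [461.9, 140.3, 353.7]
ee_rot: [0.732, -0.59, 0.269, 0.209]
contact_force: [0.8, -0.0, -2.4]
gripper_width: 46.0
grasp_force: 61.9
```

Run:
```python
from g import *
s=arm.read_state();print(s["contact_force"],s["gripper_width"],np.round(s["joints"],2))
q=np.r_[482,53,250]
for a in(0,-60):
    L=R.from_euler("z",a,degrees=True).apply(np.r_[-u,0])[:2];F=frame(L,50,1);rel(q-155*F[:,2],F)
```

```text
[ 0.82425317 -0.02586852 -2.40418325] 45.998900382621734 [ 0.71  0.24 -0.64  0.67 -1.16 -0.92]
rel [ 0.787  0.     0.682 -0.004 -0.499  0.003] t 5.3  mm 208.0 deg 90.0
rel [ 0.561  0.512  0.486  0.029 -0.446  0.368] t 5.3  mm 180.0 deg 104.0
```

Emit:
carry_out --pt "0.06 0.05 0.05 0.003 -0.045 0.037 -1" --pt "0.11 0.1 0.1 0.006 -0.09 0.074 -1" --pt "0.17 0.15 0.15 0.009 -0.134 0.11 -1" --pt "0.22 0.2 0.19 0.012 -0.178 0.147 -1" --pt "0.28 0.26 0.24 0.015 -0.223 0.184 -1" --pt "0.34 0.31 0.29 0.017 -0.268 0.221 -1" --pt "0.39 0.36 0.34 0.02 -0.312 0.258 -1" --pt "0.45 0.41 0.39 0.023 -0.357 0.294 -1" --pt "0.5 0.46 0.44 0.026 -0.401 0.331 -1" --pt "0.561 0.512 0.486 0.029 -0.446 0.368 -1" --pt "0.561 0.512 0.486 0.029 -0.446 0.368 -1" --pt "0.561 0.512 0.486 0.029 -0.446 0.368 -1"

```text
clock: 6.8
position: [393.7, -27.0, 347.6]
ee_rot: [-0.326, 0.848, 0.15, 0.39]
contact_force: [0.4, 0.4, -1.7]
gripper_width: 45.6
grasp_force: 61.9
```

Run:
```python
from g import *
s=arm.read_state();print(s["contact_force"],s["gripper_width"],np.round(s["joints"],2))
q=np.r_[482,53,250]
for a in(-60,-90):
    L=R.from_euler("z",a,degrees=True).apply(np.r_[-u,0])[:2];F=frame(L,50,1);rel(q-155*F[:,2],F)
ims={}
for n in("scene","top","wrist"):
    c=arm.calibration(n);p,d=arm.get_image(n);np.savez(n+"4.npz",p=p,d=d,mtx=c["mtx"],cam_to_world=c["cam_to_world"]);ims[n]=p[:,:,::-1]
cv2.imwrite("pics/a4.png",np.hstack([cv2.resize(ims["scene"][110:310,170:390],None,fx=1.8,fy=1.8),cv2.resize(ims["wrist"],(400,360))]))
```

```text
[ 0.36077365  0.37288384 -1.67268295] 45.62410833320064 [ 0.   -0.01 -0.44 -0.97 -0.67 -0.19]
rel [-0.009  0.001 -0.005  0.    -0.003 -0.   ] t 6.8  mm 2.0 deg 1.0
rel [-0.061  0.298  0.055  0.127 -0.003  0.108] t 6.8  mm 62.0 deg 30.0
```

View pics/a4.png

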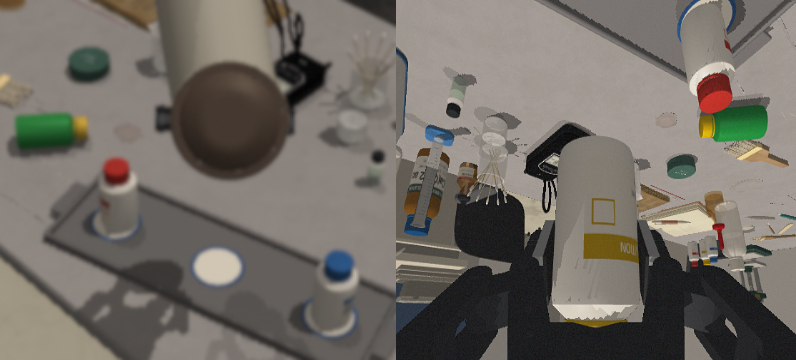

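The scene view now shows the empty ring, and the wrist view shows the bottle held with its base towards the camera and its cap away. I'll measure the bottle's axis in the hand, its base height and the ring centre.

```bash
cat > ax.py <<'E'
from g import *
from scipy.optimize import least_squares
def axis(f,roi,zr=None):
    p,d,K,T=load(f);H,S,V=cv2.split(cv2.cvtColor(p,cv2.COLOR_RGB2HSV))
    yy,xx=np.mgrid[:420,:560]
    P=(np.dstack([(xx-K[0,2])/K[0,0]*d,-(yy-K[1,2])/K[0,0]*d,-d]).reshape(-1,3)@T[:3,:3].T+T[:3,3]).reshape(420,560,3)
    s=arm.read_state();g0=s["position"]+155*R.from_quat(s["ee_rot"]).as_matrix()[:,2]
    x0,y0,x1,y1=roi;q=P[y0:y1,x0:x1][(d[y0:y1,x0:x1]>0)];q=q[np.linalg.norm(q-g0,axis=1)<75]-g0
    res=lambda a:np.hypot(*(q[:,:2]-a[:2]-q[:,2:]*a[2:4]).T)-24
    r=least_squares(res,[0,0,0,0],loss="soft_l1",f_scale=1.)
    a=r.x;k=np.abs(res(a))<3
    print("n",len(q),"inl",k.mean().round(2),"grasp",g0.round(1),"axis off",a[:2].round(1),"slopes deg",np.degrees(a[2:]).round(1),"z range rel",np.percentile(q[k,2],[0.5,99.5]).round(1))
    return g0,a,q
E
python3 - <<'E'
from ax import *
# wrist view crop pixels: composite wrist x396.. scale 560/400=1.4,420/360=1.167
axis("wrist4.npz",(int(155*1.4),int(135*1.167),int(247*1.4),int(310*1.167)))
for n,z in(("scene4.npz",6),):
    p,d,K,T=load(n);H,S,V=cv2.split(cv2.cvtColor(p,cv2.COLOR_RGB2HSV))
    x0,y0=170+190/1.8-2,110+245/1.8-2
    m,c,a=blob((V>130)&(S<90),(272,242,312,275));print(c,a,ray(c,K,T,z).round(1))
E
```

```text
n 23234 inl 0.99 grasp [481.1  53.9 247.5] axis off [1.9 3.5] slopes deg [1.1 0.7] z range rel [-48.3  25.3]
[290.30512249 257.71937639] 449 [[483.5  57.8   6. ]]
```

Run:
```python
from g import *
s=arm.read_state();M=R.from_quat(s["ee_rot"]).as_matrix()
rel(s["position"]+np.r_[0,0,-180],M); rel(s["position"]+np.r_[0,0,-10],M)
```

```text
rel [ 0.685 -0.     0.584  0.    -0.     0.   ] t 6.95  mm 180.0 deg 0.0
rel [ 0.038 -0.     0.032  0.    -0.     0.   ] t 6.95  mm 10.0 deg 0.0
```

Emit:
carry_out --pt "0.1 0 0.085 0 0 0 -1" --pt "0.25 0 0.21 0 0 0 -1" --pt "0.4 0 0.34 0 0 0 -1" --pt "0.55 0 0.47 0 0 0 -1" --pt "0.65 0 0.555 0 0 0 -1" --pt "0.685 0 0.584 0 0 0 -1" --pt "0.685 0 0.584 0 0 0 -1"

```text
clock: 7.82
position: [394.3, -25.7, 167.6]
ee_rot: [-0.327, 0.847, 0.152, 0.39]
contact_force: [0.7, -0.7, -0.4]
gripper_width: 45.7
grasp_force: 61.9
```

Run:
```python
from ax import *
ims={}
for n in("scene","top","wrist"):
    c=arm.calibration(n);p,d=arm.get_image(n);np.savez(n+"5.npz",p=p,d=d,mtx=c["mtx"],cam_to_world=c["cam_to_world"]);ims[n]=p[:,:,::-1]
axis("wrist5.npz",(217,158,345,360))
print(arm.read_state()["contact_force"],np.round(arm.read_state()["joints"],2))
cv2.imwrite("pics/a5.png",np.hstack([cv2.resize(ims["scene"][150:320,190:395],None,fx=1.9,fy=2),cv2.resize(ims["wrist"],(400,340))]))
```

```text
n 24467 inl 0.95 grasp [482.4  53.4  68.9] axis off [1.9 3.9] slopes deg [0.8 0.5] z range rel [-60.3  24.8]
[-0.42999296  0.91503119 -1.80451429] [-0.24  0.39 -0.55 -1.51 -0.68  0.68]
```

View pics/a5.png

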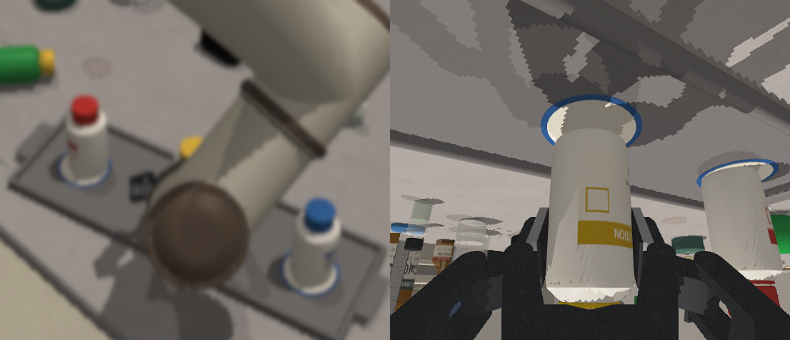

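Bottle (x≈590 in the composite) is centred on the ring (541–641), just above it. I'll do a quick ring fit in this view.

Run:
```python
from g import *
p,d,K,T=load("wrist5.npz");H,S,V=cv2.split(cv2.cvtColor(p,cv2.COLOR_RGB2HSV))
m=((H>100)&(H<120)&(S>120)&(V>60));m[:105]=0;m[185:]=0;m[:,:205]=0;m[:,360:]=0
g=ray(np.argwhere(m)[:,::-1],K,T,6)[:,:2];x=np.linalg.lstsq(np.c_[2*g,np.ones(len(g))],(g**2).sum(1),rcond=None)[0]
print("ring",x[:2].round(1),np.sqrt(x[2]+x[:2]@x[:2]).round(1),len(g))
s=arm.read_state();Mx=R.from_quat(s["ee_rot"]).as_matrix()
rel(s["position"]+np.r_[-1,-0.5,-11],Mx);rel(s["position"]+np.r_[-1,-0.5,-16],Mx)
```

```text
ring [484.7  59. ] 31.9 1544
rel [ 0.045  0.002  0.031 -0.     0.    -0.   ] t 7.975  mm 11.0 deg 0.0
rel [ 0.064  0.002  0.048 -0.     0.    -0.   ] t 7.975  mm 16.0 deg 0.0
```

Emit:
carry_out --pt "0.02 0 0.017 0 0 0 -1" --pt "0.035 0 0.03 0 0 0 -1" --pt "0.042 0 0.035 0 0 0 -1" --pt "0.042 0 0.035 0 0 0 -1"

```text
clock: 8.48
position: [394.3, -26.7, 157.7]
ee_rot: [-0.325, 0.847, 0.151, 0.392]
contact_force: [0.1, -0.1, -1.3]
gripper_width: 45.6
grasp_force: 61.9
```

Emit:
carry_out --pt "0.004 0 0.0032 0 0 0 -1" --pt "0.008 0 0.0065 0 0 0 -1" --pt "0.008 0 0.0065 0 0 0 -1"

```text
clock: 8.85
position: [394.4, -26.8, 157.1]
ee_rot: [-0.326, 0.846, 0.151, 0.394]
contact_force: [-5.7, -4.1, 12.1]
gripper_width: 46.0
grasp_force: 63.4
```

In contact, 12 N upward. Easing off slightly and releasing.

Emit:
carry_out --pt "-0.002 0 -0.0015 0 0 0 -1" --pt "-0.002 0 -0.0015 0 0 0 0.25" --pt "-0.002 0 -0.0015 0 0 0 0.4" --pt "-0.002 0 -0.0015 0 0 0 0.7" --pt "-0.002 0 -0.0015 0 0 0 1" --pt "-0.002 0 -0.0015 0 0 0 1" --pt "-0.002 0 -0.0015 0 0 0 1"

```text
clock: 9.72
position: [394.3, -26.6, 156.1]
ee_rot: [-0.326, 0.847, 0.151, 0.392]
contact_force: [0.4, 0.0, -0.4]
gripper_width: 85.6
grasp_force: 0.0
```

Run:
```python
from ax import *
c=arm.calibration("wrist");p,d=arm.get_image("wrist");np.savez("wrist6.npz",p=p,d=d,mtx=c["mtx"],cam_to_world=c["cam_to_world"])
axis("wrist6.npz",(217,130,345,340))
cv2.imwrite("pics/a6.png",p[:,:,::-1])
```

```text
n 25696 inl 0.82 grasp [482.1  52.6  55.9] axis off [1.4 3. ] slopes deg [1.7 1.2] z range rel [-47.6  19.3]
```

View pics/a6.png

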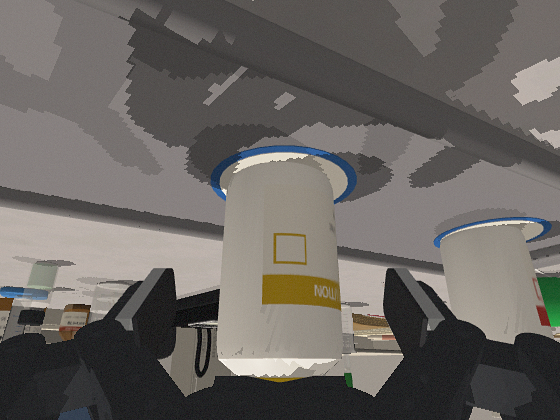

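Bottle stands on the ring (base at (283,160), clear of both fingers). Backing straight off along the tool axis.

Emit:
carry_out --pt "0 0 -0.08 0 0 0 1" --pt "0 0 -0.2 0 0 0 1" --pt "0 0 -0.35 0 0 0 1" --pt "0 0 -0.5 0 0 0 1" --pt "0 0 -0.65 0 0 0 1" --pt "0 0 -0.65 0 0 0 1"

```text
clock: 10.52
position: [320.3, -93.2, 241.4]
ee_rot: [-0.326, 0.847, 0.149, 0.394]
contact_force: [-0.4, 1.2, 0.5]
gripper_width: 85.2
grasp_force: 0.0
```

Run:
```python
from h import *
s=arm.read_state();print(s["contact_force"],s["clock"],np.round(s["joint_vel"],2))
ims={}
for n in("scene","top"):
    p,d=arm.get_image(n);ims[n]=p[:,:,::-1]
    K,T=[arm.calibration(n)[k] for k in("mtx","cam_to_world")];H,S,V=cv2.split(cv2.cvtColor(p,cv2.COLOR_RGB2HSV))
    rois=dict(red=(230,220,265,255),blue=(360,190,390,220),yel=(290,205,345,240)) if n=="top" else dict(red=(220,195,250,245),blue=(340,245,375,300),yel=(270,205,325,275))
    ms=dict(red=((H<8)|(H>172))&(S>130),blue=(H>100)&(H<118)&(S>150)&(V>90),yel=(H>15)&(H<32)&(S>130))
    for k in ms:
        try:m,c,a=blob(ms[k],rois[k]);print(n,k,c.round(1),a,ray(c,K,T,104).round(1))
        except Exception as e:print(n,k,e)
cv2.imwrite("pics/a7.png",np.hstack([cv2.resize(ims["scene"][150:320,190:395],None,fx=1.9,fy=2),cv2.resize(ims["top"][165:285,205:415],(400,340))]))
```

```text
[-0.44207331  1.22736058  0.54974038] 10.525 [ 0.02  0.05  0.   -0.04  0.01  0.02]
scene red [234.2 204.5] 158 [[446.9 193.6 104. ]]
scene blue [358.  255.6] 114 [[518.1 -90.1 104. ]]
scene yel [287.7 226.8] 38 [[478.8  63.9 104. ]]
top red [246.3 236.8] 158 [[452.3 195.9 104. ]]
top blue [378.2 205.8] 135 [[520.3 -91.  104. ]]
top yel [312.  222.1] 172 [[484.3  53.4 104. ]]
```

View pics/a7.png

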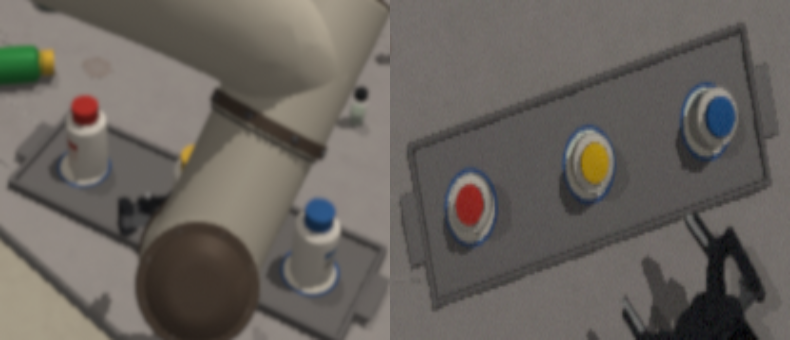

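The top view shows all three bottles standing on their rings (yellow at (592,163), in the middle). The neighbours haven't moved, the gripper is clear, and the yellow cap is at (484,53) against a ring centre of (483,53–58).

```bash
python3 -c "
from bench import arm
print(arm.job_done())"
```

```text
the job is handed in; nothing more can be done
None
```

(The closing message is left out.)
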